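# Sort full from empty salt tins by weight and put the full ones away

## Task

Two of the three look-alike green salt tins are full and one is empty: lift them to feel which is which, keeping them upright with their lids on. Stand the two full ones in the wells of the organiser's pulled-out tray and the empty one upright on the steel draining board to be washed. Then push the tray fully home, and leave everything else where it is.

Things in the scene. Friction and masses are not known exactly. Their poses are not given: they have to be found in the camera images.
- tin_1: one of three identical square sage-green salt tins with a white band and a pressed-on lid, 50 x 50 x 88 mm tall; origin at the centre of its underside, z up, x and y square to its faces (a quarter turn looks the same). A full tin weighs 0.31 to 0.38 kg, the empty one 0.10 kg; nothing outside, nor the name, tells which: they are dealt out anew at each start. Contents may knock inside.
- tin_2: one of three identical square sage-green salt tins with a white band and a pressed-on lid, 50 x 50 x 88 mm tall; origin at the centre of its underside, z up, x and y square to its faces (a quarter turn looks the same). A full tin weighs 0.31 to 0.38 kg, the empty one 0.10 kg; nothing outside, nor the name, tells which: they are dealt out anew at each start. Contents may knock inside.
- tin_3: one of three identical square sage-green salt tins with a white band and a pressed-on lid, 50 x 50 x 88 mm tall; origin at the centre of its underside, z up, x and y square to its faces (a quarter turn looks the same). A full tin weighs 0.31 to 0.38 kg, the empty one 0.10 kg; nothing outside, nor the name, tells which: they are dealt out anew at each start. Contents may knock inside.
- organiser: fixed countertop organiser of pale wood by the wall: a box 130 mm deep (x), 158 mm wide (y), 115 mm tall, open in front (106 mm high inside), with a two-well tray pulled out of its front. Two spice jars 106 mm tall stand on its roof. Origin at the centre of its underside; -x is the front, z up. As found, the wells' centres lie 71 to 89 mm before its front edge.
- pullout (a joint): how far the tray is pulled out, m: 0 fully home, 0.12 the stop; starts at 0.100 to 0.118. It slides along the organiser's x axis (out is -x), with 2 N of friction and light damping, and stays where it is left.
- well_left (a point): centre of the floor of the left (+y of the organiser) well of the pull-out tray, 10 mm above the worktop; moves with the tray. x into the organiser, y along its front, z up. The well is 58 x 58 mm inside; above its floor the side and back walls are 22 mm high, the tray's front panel 31 mm. The two wells lie 64 mm apart side by side along y.
- well_right (a point): centre of the floor of the right (-y of the organiser) well of the pull-out tray, 10 mm above the worktop; moves with the tray. x into the organiser, y along its front, z up. The well is 58 x 58 mm inside; above its floor the side and back walls are 22 mm high, the tray's front panel 31 mm. The two wells lie 64 mm apart side by side along y.
- handle (a point): middle of the tray's steel bar handle, 25 mm above the worktop; the bar is about 10 mm thick and 100 mm long along the organiser's y, 35 mm before the tray's front panel (158 mm wide, 5 to 41 mm above the worktop), and moves with the tray. Pushed along the organiser's +x it shuts the tray; at home it stands 45 mm before the organiser's front edge.
- draining_board (a point): a point on top of the flat, ribbed steel draining board beside the sink, 3 mm above the worktop, in the middle of its free part nearest the robot. Axes: x towards the wall, y towards the sink bowls, z up. The board reaches from x = -110 to 370 mm and from y = -70 (where the worktop joins it) to 310 mm; within 60 mm of this point it is free. A glass and a mug (both fixed) stand farther back on it.
- honey_jar: bystander: honey jar with a grey lid, 71 mm across, 110 mm tall, in the corner by the wall; origin at the centre of its underside
- lemon: bystander: lemon, 78 x 55 x 56 mm; origin at its underside
- fork: bystander: steel fork, 196 x 27 x 13 mm, lying on the worktop; origin at the centre of its underside
- spice_jar_1: bystander: spice jar with a yellow cap, 42 mm across, 106 mm tall, on the organiser's roof; origin at the centre of its underside
- spice_jar_2: bystander: spice jar with a black cap, 40 mm across, 105 mm tall, on the organiser's roof; origin at the centre of its underside
Things that resemble listed ones, but are neither listed nor needed, are in the scene too. What is shaped like the tin_1 but purple is not meant.

How it is judged:
By the outcome, as a careful person would: the job done as asked, in the order asked, and still so for the second after the job is handed in, with the robot touching nothing.
It also fails if it takes over 72 s, if anything falls off the work surface, if the arm or the gripper's body presses on something with over 40 N, if the wrist force passes 120 N, or if a joint passes its speed limit or range.

## Robot

A 7-joint arm with a two-finger parallel gripper is mounted at the origin on a cart in front of the work surface, level with it; the furniture and walls round the work are solid. World frame = base frame: x ahead of the robot, y to its left, z up, the work surface at z = 0. Lengths are in m, angles in rad, forces in N, time in s.
With the tool pointing down it reaches from about 0.375 to 0.925 m from the base axis. Payload 3.1 kg.
Tool frame: the origin (TCP) lies between the finger pads; the fingertips stand 19 mm ahead of it and the grasp point (between the pads) is the TCP; z points along the fingers, y is the direction in which the jaws open and shut (so a half turn about z gives the same grasp; the last joint's range is limited). The gripper opens to 85 mm and grips with 20 to 120 N. Pads are 22 mm wide; open, the fingers measure 114 mm over their backs; the gripper's body (76 mm by 85 mm) begins 54 mm behind the grasp point. The pads swing forward as they close: fully open they stand 13 mm farther back than shut.
Start: joints at [-0.098, 0.383, 0.044, 1.598, -0.018, 1.161, -0.05], TCP at [0.65, 0, 0.25] pointing down, gripper open.
Joint ranges: [-2.61, 2.61], [-0.41, 2.15], [-1.48, 1.57], [0, 2.5], [-1.57, 4.71], [0.05, 1.97], [-2.85, 2.85]. Speed limits (rad/s): [2.79, 2.79, 3.14, 3.14, 3.14, 3.14, 3.14].

## Interface

Orientations are given as a unit quaternion [x, y, z, w].
In Python, from bench import move_ptp, movel, move_j, move_gripper, pause, inverse_kinematics, read_camera, camera_params, MotionError, sign_off, look_for, tip_of, read_time_s, read_qpos, read_joint_vel, read_effort, read_eef_pos, read_tcp_rot, read_ft_force, read_ft_torque, read_finger_gap gives the robot as it stands. Calls block until the motion is done:
- move_ptp(position, orientation): joint-space move of the TCP to a pose.
- movel(position, orientation=None, speed=0.15): straight line of the TCP; orientation=None keeps the orientation; speed is the mean speed in m/s.
- move_j(angles): joint-space move.
- move_gripper(opening, effort=None): finger opening in m; effort is the grip in N (None keeps the last); returns when the fingers have stopped.
- pause(seconds).
- inverse_kinematics(position, orientation): joint angles nearest the present ones, or None.
- read_camera(name): name is "scene" or "side" or "wrist"; returns the picture (400x640x3 uint8, red, green, blue); there is no depth.
- camera_params(name): a dict with "K" (3x3 intrinsics, pixels), "camera_from_world" (4x4, takes a point from world to camera coordinates). Camera axes: x right, y down, z forward; pixel columns grow to the right and rows downward; lengths in m; the calibration is good to about 2 mm. A picture is of the moment at which its call begins: read the wrist's pose just before it. camera_params takes no time and is no camera call; for the wrist camera it gives the pose at the moment of the call.
A pose or a line that the arm cannot do raises MotionError and nothing moves.
- sign_off(): hands the job in, once; it reports no verdict.
Trained networks look in the newest picture that a camera, given by its name, has taken for a name from the list of things; names that differ only in an ending like _2 or _b are one class to them, and where a whole thing is asked for, a point or a joint stands for the part that bears it (a point fixed in the world has none). Each returns a list of dicts, best first, with "confidence" (0 to 1); they miss things now and then, are a little off and sometimes report something else, mostly with a low value. They report only what shows in the picture. A call takes as long as a camera call. They do not tell look-alikes from the thing itself.
- look_for(camera, name): "at" ([column, row] in pixels, amid what is visible of it).
- tip_of(camera, name): "at" ([column, row] in pixels: a listed point, or the origin of a listed thing).
Readings, each from a call of its own:
- read_time_s(): time.
- read_qpos(): joint angles.
- read_joint_vel(): joint speeds.
- read_effort(): joint torques, N m.
- read_eef_pos(): TCP position.
- read_tcp_rot(): TCP orientation.
- read_ft_force(): force on the tool from outside, world axes, zero at the start.
- read_ft_torque(): the same for the moment, N m.
- read_finger_gap(): finger opening in m.
Only numpy, scipy, OpenCV 4.12 (cv2) and the standard library are available. Lean on these libraries where they do the work, as an engineer would, in place of code of your own. Each camera call takes 0.05 s, during which the arm holds its last target.

## Working session

There is one attempt and no reset: what is moved stays moved. The work goes in short steps, each a Python script; the robot and the scene stay as the last script left them, time stands still between calls to the robot, and variables do not carry over. Pictures are saved under pics/ and viewed, and the job is handed in when it is done.

```bash
ls -la; mkdir -p pics; python3 - <<'E'
from bench import *
import cv2,numpy as np
for c in ["scene","side","wrist"]:
    im=read_camera(c); cv2.imwrite(f"pics/a_{c}.png",im[:,:,::-1])
    p=camera_params(c); print(c,np.round(p["K"],1).tolist(),np.round(p["camera_from_world"],3).tolist())
    for n in ["tin_1","organiser","handle","well_left","well_right","draining_board"]:
        for f in (look_for,tip_of):
            try:print(c,n,f.__name__,[(np.round(d["at"]).tolist(),round(d["confidence"],2)) for d in f(c,n)])
            except Exception as e: print(c,n,f.__name__,e)
print(read_time_s(),read_tcp_rot(),read_ft_force())
E
```

```text
total 12
drwxr-xr-x  3 agent agent 4096 Dec  7 00:06 .
drwxr-xr-x 23 root  root  4096 Dec  7 00:06 ..
drwxr-xr-x  2 agent agent 4096 Dec  7 00:06 pics
scene [[403.9, 0.0, 316.1], [0.0, 403.9, 202.8], [0.0, 0.0, 1.0]] [[-0.783, -0.622, -0.011, 0.524], [-0.303, 0.397, -0.866, 0.204], [0.543, -0.675, -0.499, 1.119], [0.0, 0.0, 0.0, 1.0]]
scene tin_1 call [([210.0, 250.0], 0.89), ([301.0, 250.0], 0.83), ([380.0, 199.0], 0.57), ([346.0, 257.0], 0.56)]
scene tin_1 call [([343.0, 270.0], 0.93), ([302.0, 263.0], 0.91), ([209.0, 260.0], 0.89)]
scene organiser call [([317.0, 200.0], 0.69)]
scene organiser call [([314.0, 200.0], 0.85)]
scene handle call [([316.0, 217.0], 0.89)]
scene handle call [([316.0, 227.0], 0.97)]
scene well_left call [([316.0, 218.0], 0.66)]
scene well_left call [([305.0, 221.0], 0.67)]
scene well_right call [([320.0, 221.0], 0.66), ([296.0, 156.0], 0.43)]
scene well_right call [([329.0, 222.0], 0.76)]
scene draining_board call [([364.0, 179.0], 0.7), ([372.0, 258.0], 0.54), ([320.0, 219.0], 0.36)]
scene draining_board call []
side [[388.5, 0.0, 330.2], [0.0, 388.5, 201.
[... 884 characters left out ...]
0.269, -0.035], [-0.001, -0.269, -0.963, 0.379], [0.0, 0.0, 0.0, 1.0]]
wrist tin_1 call [([128.0, 268.0], 0.89)]
wrist tin_1 call [([154.0, 249.0], 0.81)]
wrist organiser call [([323.0, 138.0], 0.95)]
wrist organiser call [([358.0, 172.0], 0.63)]
wrist handle call [([250.0, 66.0], 0.6)]
wrist handle call [([196.0, 8.0], 0.59)]
wrist well_left call [([252.0, 65.0], 0.62)]
wrist well_left call [([280.0, 46.0], 0.65), ([359.0, 170.0], 0.6)]
wrist well_right call []
wrist well_right call [([238.0, 95.0], 0.73)]
wrist draining_board call [([250.0, 65.0], 0.24)]
wrist draining_board call []
1.95 [ 7.07108334e-01  7.07105228e-01  1.40903339e-05 -1.98862441e-05] [ 0.75584434  0.34005169 -0.01874306]
```

```bash
python3 - <<'E'
import cv2
for c in ["scene","side"]:
    im=cv2.imread(f"pics/a_{c}.png"); cv2.imwrite(f"pics/b_{c}.png",cv2.resize(im[120:370,150:470],None,fx=2.4,fy=2.4,interpolation=cv2.INTER_CUBIC))
E
```

```text
(no output)
```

View pics/a_scene.png

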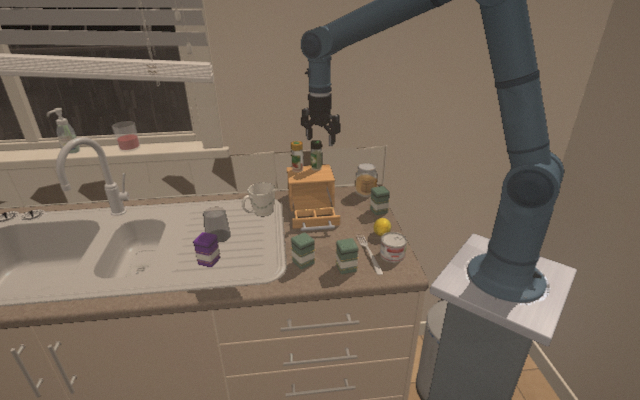

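View pics/a_side.png

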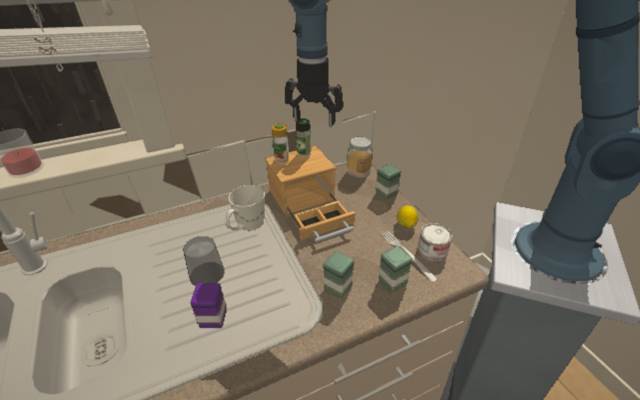

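View pics/a_wrist.png

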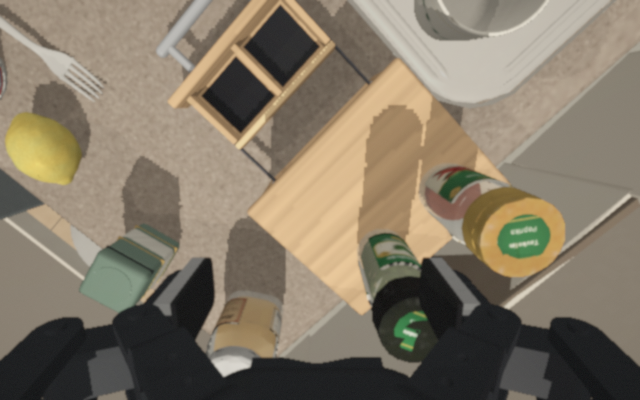

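```bash
sleep 1
```

```text
(no output)
```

View pics/b_scene.png

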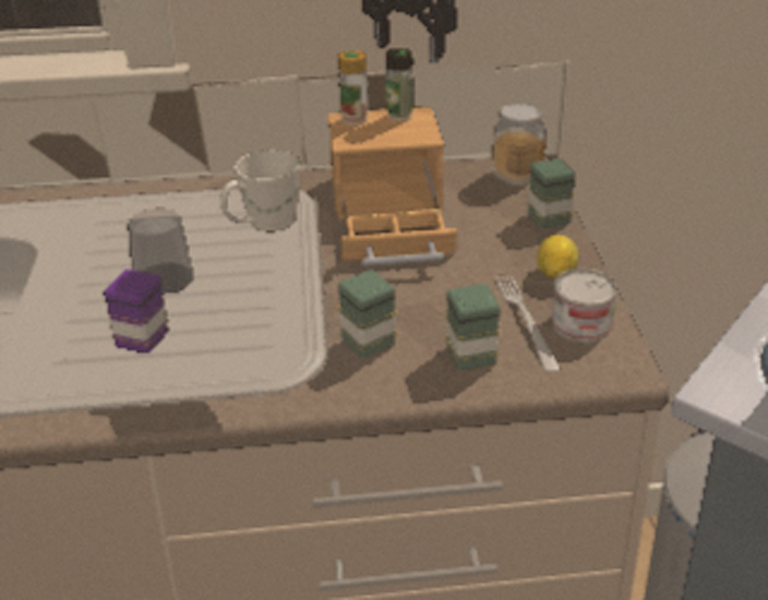

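View pics/b_side.png

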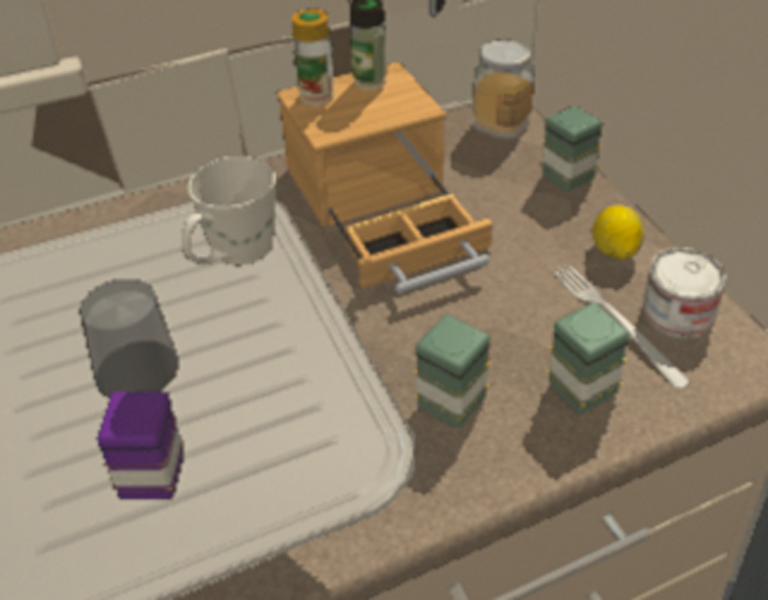

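```bash
cat > h.py <<'E'
import numpy as np,cv2,json
from scipy.optimize import minimize,least_squares
from bench import *
def proj(c,P):
    K=np.array(c["K"]);T=np.array(c["camera_from_world"]);P=np.atleast_2d(P)
    q=P@T[:3,:3].T+T[:3,3];q=q@K.T;return q[:,:2]/q[:,2:]
def ray(c,px,z):
    K=np.array(c["K"]);T=np.array(c["camera_from_world"]);R=T[:3,:3];o=-R.T@T[:3,3]
    d=R.T@np.linalg.inv(K)@np.array([px[0],px[1],1.]);return o+d*(z-o[2])/d[2]
def box(x,y,a,h=.088,w=.05):
    c,s=np.cos(a),np.sin(a);v=np.array([[i,j] for i in(-1,1) for j in(-1,1)])*w/2
    v=v@np.array([[c,s],[-s,c]])+[x,y]
    return np.vstack([np.c_[v,np.zeros(4)],np.c_[v,np.full(4,h)]])
def gmask(im):
    r,g,b=[im[:,:,i].astype(int) for i in range(3)]
    return ((g>r*1.12)&(g>b*1.02)&(g>25)).astype(np.uint8)
def fit(views,x0):
    # views: list of (cam, hullmask)
    def cost(p):
        t=0
        for c,hm in views:
            q=proj(c,box(*p));h=cv2.convexHull(q.astype(np.float32))
            m=np.zeros((hm.shape[0]*4,hm.shape[1]*4),np.uint8)
            cv2.fillConvexPoly(m,np.round((h+.5)*4*16).astype(np.int32),1,shift=4)
            t+=np.sum(m!=hm)/ (hm.sum()+1)
        return t
    best=None
    for a in np.arange(0,np.pi/2,np.pi/16):
        r=minimize(cost,[x0[0],x0[1],a],method="Nelder-Mead",options=dict(initial_simplex=[[x0[0],x0[1],a],[x0[0]+.01,x0[1],a],[x0[0],x0[1]+.01,a],[x0[0],x0[1],a+.2]],maxiter=80))
        if best is None or r.fun<best.fun:best=r
    return best
E
python3 - <<'E'
from h import *
C={c:camera_params(c) for c in["scene","side"]}
C["wrist"]=camera_params("wrist")
S={c:dict(K=np.array(v["K"]).tolist(),camera_from_world=np.array(v["camera_from_world"]).tolist()) for c,v in C.items()}
json.dump(S,open("cams_a.json","w"))
I={c:cv2.imread(f"pics/a_{c}.png")[:,:,::-1] for c in["scene","side"]}
seeds={"A":((302,250),(338,275)),"B":((346,257),(394,268)),"C":((380,200),(388,180))}
for n,sd in seeds.items():
    views=[]
    for c,s in zip(["scene","side"],sd):
        m=gmask(I[c]);w=np.zeros_like(m);w[s[1]-25:s[1]+25,s[0]-22:s[0]+22]=1
        m=m*w; k,l,st,_=cv2.connectedComponentsWithStats(m)
        m=np.isin(l,[i for i in range(1,k) if st[i,4]>=12]).astype(np.uint8)
        ys,xs=np.nonzero(m);pts=np.vstack([np.c_[xs+dx,ys+dy] for dx in(0,1) for dy in(0,1)]).astype(np.float32)
        h=cv2.convexHull(pts);H=np.zeros((1600,2560),np.uint8);cv2.fillConvexPoly(H,np.round(h*64).astype(np.int32),1,shift=4)
        views.append((C[c],H)); print(n,c,m.sum(),st[1:,4].tolist(),xs.min(),xs.max(),ys.min(),ys.max())
    x0=ray(C["side"],sd[1],.044)
    for v in ([views],[views[:1]],[views[1:]]):
        r=fit(v[0],x0);print(n,np.round(r.x,4),round(r.fun,3))
E
```

```text
Traceback (most recent call last):
TypeError: unsupported operand type(s) for *: 'NoneType' and 'int'
```

```bash
python3 - <<'E'
import cv2
im=cv2.imread("pics/a_wrist.png"); cv2.imwrite("pics/c1.png",cv2.resize(im[0:220,150:420],None,fx=2.7,fy=2.7,interpolation=cv2.INTER_CUBIC))
im=cv2.imread("pics/a_side.png"); cv2.imwrite("pics/c2.png",cv2.resize(im[140:250,250:370],None,fx=5,fy=5,interpolation=cv2.INTER_CUBIC))
E
```

```text
(no output)
```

View pics/c1.png

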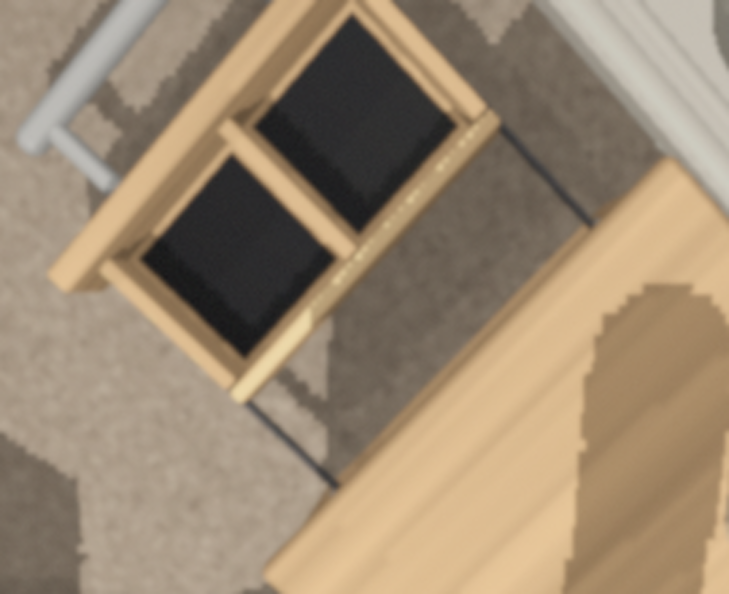

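View pics/c2.png

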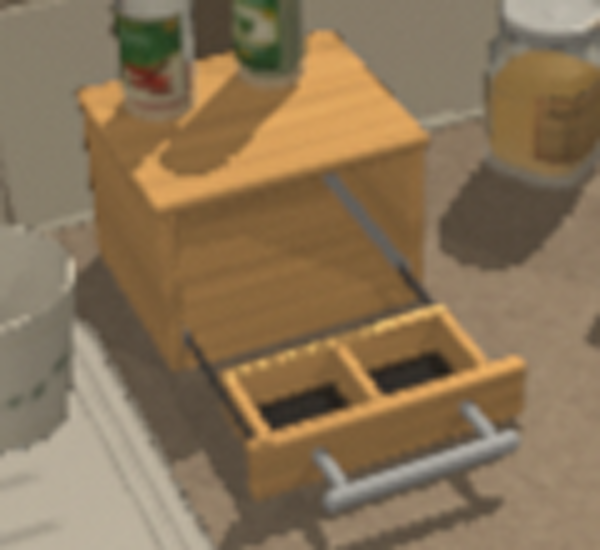

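```bash
python3 - <<'E'
import cv2
for c,p in(("scene",[(302,242),(302,252),(301,262),(346,247),(380,192),(320,275),(400,280)]),("side",[(338,265),(394,258),(388,172),(335,285),(300,300),(400,300)])):
    im=cv2.imread(f"pics/a_{c}.png")[:,:,::-1]
    print(c,[im[y,x].tolist() for x,y in p])
E
```

```text
scene [[104, 119, 97], [71, 76, 61], [135, 124, 108], [107, 118, 96], [101, 112, 92], [128, 105, 88], [143, 120, 100]]
side [[124, 147, 122], [141, 165, 135], [112, 133, 108], [140, 133, 116], [193, 182, 163], [95, 83, 67]]
```

```bash
sed -i 's/return ((g>r\*1.12).*/return ((g>r*1.03)\&(g>b*1.08)\&(g>20)).astype(np.uint8)/' h.py
cat > fitall.py <<'E'
from h import *
S=json.load(open("cams_a.json")) if 0 else None
C={c:camera_params(c) for c in["scene","side"]}
I={c:cv2.imread(f"pics/a_{c}.png")[:,:,::-1] for c in["scene","side"]}
seeds={"A":((302,250),(338,275)),"B":((346,257),(394,268)),"C":((380,200),(388,180))}
out={}
for n,sd in seeds.items():
    views=[]
    for c,s in zip(["scene","side"],sd):
        m=gmask(I[c]);w=np.zeros_like(m);w[s[1]-25:s[1]+25,s[0]-20:s[0]+20]=1
        m=m*w; k,l,st,_=cv2.connectedComponentsWithStats(m)
        m=np.isin(l,[i for i in range(1,k) if st[i,4]>=12]).astype(np.uint8)
        ys,xs=np.nonzero(m);pts=np.vstack([np.c_[xs+dx,ys+dy] for dx in(0,1) for dy in(0,1)]).astype(np.float32)
        h=cv2.convexHull(pts);H=np.zeros((1600,2560),np.uint8);cv2.fillConvexPoly(H,np.round(h*64).astype(np.int32),1,shift=4)
        views.append((C[c],H)); print(n,c,m.sum(),st[1:,4].tolist(),xs.min(),xs.max(),ys.min(),ys.max())
    x0=ray(C["side"],sd[1],.044)
    for v in ([views],[views[:1]],[views[1:]]):
        r=fit(v[0],x0);print(n,np.round(r.x,4),round(r.fun,3))
E
python3 fitall.py
```

```text
A scene 294 [294, 1, 3, 1, 7, 10] 291 313 233 254
A side 781 [690, 91, 1] 324 353 251 297Traceback (most recent call last):
  File "fitall.py", line 18, in <module>
    r=fit(v[0],x0);print(n,np.round(r.x,4),round(r.fun,3))
  File "h.py", line 29, in fit
    r=minimize(cost,[x0[0],x0[1],a],method="Nelder-Mead",options=dict(initial_simplex=[[x0[0],x0[1],a],[x0[0]+.01,x0[1],a],[x0[0],x0[1]+.01,a],[x0[0],x0[1],a+.2]],maxiter=80))
    res = _minimize_neldermead(fun, x0, args, callback, bounds=bounds,
                               **options)
    fsim[k] = func(sim[k])
              ~~~~^^^^^^^^
    fx = function(np.copy(x), *(wrapper_args + args))
  File "h.py", line 25, in cost
    t+=np.sum(m!=hm)/ (hm.sum()+1)
              ^^^^^
ValueError: operands could not be broadcast together with shapes (6400,10240) (1600,2560)
```

```bash
cat > org.py <<'E'
from h import *
W=camera_params("wrist");Sd=camera_params("side")
f=lambda p:(p[0]/2.7+150-.0,p[1]/2.7)
g=lambda p:(p[0]/5+250,p[1]/5+140)
# params x,y,yaw,pull ; org-frame points: tray: well centre wx = -65 - d
# unknown dw = well centre distance before front edge (m); panel front/back positions as extra params
def pts(p):
    x,y,a,dw=p[:4];R=np.array([[np.cos(a),-np.sin(a)],[np.sin(a),np.cos(a)]])
    def G(u,v,z):
        q=R@[u,v]+[x,y];return [q[0],q[1],z]
    fx=-.065;w=fx-dw
    return G,fx,w
obs=[]
# wrist floor corners of black pads (floor z=.010), corners near tray back visible
def res(p):
    G,fx,w=pts(p);r=[]
    O=[(W,f((268,578)),G(fx,-.079,.115)),(W,f((675,158)),G(fx,.079,.115)),
       (W,f((362,228)),G(w+.029,.032-.029,.010)),(W,f((453,124)),G(w+.029,.061,.010)),(W,f((247,355)),G(w+.029,-.061,.010)),(W,f((335,257)),G(w+.029,-.003,.010)),
       (W,f((255,128)),G(w-.029,.003,.010)),(W,f((354,15)),G(w-.029,.061,.010)),(W,f((142,256)),G(w-.029,-.061,.010)),(W,f((230,155)),G(w-.029,-.003,.010)),
       (Sd,g((160,210)),G(fx,.079,.115)),(Sd,g((428,135)),G(fx,-.079,.115)),(Sd,g((330,32)),G(.065,-.079,.115)),(Sd,g((80,92)),G(.065,.079,.115)),(Sd,g((175,368)),G(fx,.079,0.))]
    for c,o,P in O: r+=list(proj(c,P)[0]-o)
    return np.array(r)
if __name__=="__main__":
  best=None
  for a in np.arange(-np.pi,np.pi,.5):
    s=least_squares(res,[.75,.03,a,.08],loss="soft_l1")
    if best is None or s.cost<best.cost:best=s
  print(np.round(best.x,4),best.cost);print(np.round(res(best.x).reshape(-1,2),1).tolist())
  G,fx,w=pts(best.x)
  print("wellL",G(w,.032,.01),"wellR",G(w,-.032,.01),"hand(guess)",G(w-.029-.006-.035,0,.025))
  for cam,px in (("scene",(316,227)),("side",(336,236))): print(cam,ray(camera_params(cam),px,.025))
  c=camera_params("side")
  # handle ends in side crop
  for q in((330,497),(515,440)): print("hend",ray(c,g(q),.025))
  print("hend wrist",ray(W,f((32,140)),.025))
E
python3 org.py
```

```text
[ 0.6988 -0.001  -0.779   0.0822] 43.90115616594962
[[-0.3, -1.3], [-0.4, 0.4], [-0.6, 6.5], [6.5, 0.4], [-0.1, 5.4], [5.3, 0.2], [-4.5, -0.5], [-0.4, -6.3], [-4.5, 1.0], [0.8, -5.8], [-1.3, -1.4], [-0.8, -0.9], [-0.6, -1.5], [-1.0, -1.2], [-0.9, 0.7]]
wellL [np.float64(0.6164838017627668), np.float64(0.12517989285652623), 0.01] wellR [np.float64(0.5715186174664599), np.float64(0.07963725128624448), 0.01] hand(guess) [np.float64(0.5441889453971177), np.float64(0.151589242395471), 0.025]
scene [0.5471303  0.15373811 0.025     ]
side [0.53373905 0.16194581 0.025     ]
hend [0.57698607 0.19022239 0.025     ]
hend [0.50193264 0.11885384 0.025     ]
hend wrist [0.50510535 0.11826291 0.025     ]
```

```bash
sed -i 's/m=np.zeros((hm.shape\[0\]\*4,hm.shape\[1\]\*4),np.uint8)/m=np.zeros(hm.shape,np.uint8)/' h.py
sed -i 's/return ((g>r\*1.03).*/return ((g>r*1.0)\&(g>b*1.08)\&(g>20)).astype(np.uint8)/' h.py
python3 fitall.py
```

```text
A scene 380 [338, 1, 1, 42, 1] 291 313 233 268
A side 841 [721, 120] 324 353 251 297
A [0.4846 0.2954 1.0789] 0.212
A [0.4848 0.2949 1.0559] 0.074
A [ 0.4829  0.2956 -0.0633] 0.07
B scene 380 [340, 5, 2, 2, 40] 337 357 238 273
B side 818 [702, 116] 379 411 246 292
B [0.3704 0.2383 0.7436] 0.215
B [0.3708 0.2371 0.7339] 0.121
B [0.3697 0.2392 1.0558] 0.075
C scene 221 [193, 1, 28] 371 388 186 214
C side 482 [389, 3, 4, 93, 1] 376 400 164 199
C [ 0.4611 -0.0908  0.6726] 0.199
C [ 0.4617 -0.0914  0.6857] 0.115
C [ 0.4594 -0.0895  1.2884] 0.063
```

```bash
python3 - <<'E'
from h import *
c=camera_params("side");im=cv2.imread("pics/a_side.png")
tiles=[]
for (x,y,a),s in (((.4846,.2954,0),(338,275)),((.3704,.2383,0),(394,268)),((.4611,-.0908,0),(388,180))):
    t=im[s[1]-30:s[1]+30,s[0]-25:s[0]+25];tiles.append(cv2.resize(t,None,fx=5,fy=5,interpolation=cv2.INTER_CUBIC))
cv2.imwrite("pics/d.png",np.hstack(tiles))
sc=camera_params("scene")
g=lambda p:(p[0]/2.4+150,p[1]/2.4+120)
for q in((410,450),(300,215),(330,290),(375,370),(330,575),(180,600-10)): print("side board",q,np.round(ray(c,g(q),.003),3))
for q in((325,200),(323,300),(325,350),(290,385),(100,400)): print("scene board",q,np.round(ray(sc,g(q),.003),3))
print("purple",ray(c,(209,305),.044),ray(sc,(207,250),.044))
print("glass base", ray(c,g((135,390)),0.003))
E
```

```text
side board (410, 450) [0.5   0.363 0.003]
side board (300, 215) [0.739 0.094 0.003]
side board (330, 290) [0.653 0.198 0.003]
side board (375, 370) [0.565 0.286 0.003]
side board (330, 575) [0.518 0.496 0.003]
side board (180, 590) [0.624 0.547 0.003]
scene board (325, 200) [0.755 0.073 0.003]
scene board (323, 300) [0.582 0.266 0.003]
scene board (325, 350) [0.512 0.341 0.003]
scene board (290, 385) [0.501 0.412 0.003]
scene board (100, 400) [0.653 0.562 0.003]
purple [0.70604584 0.46132834 0.044     ] [0.70399061 0.46236397 0.044     ]
glass base [0.77239485 0.38554794 0.003     ]
```

View pics/d.png

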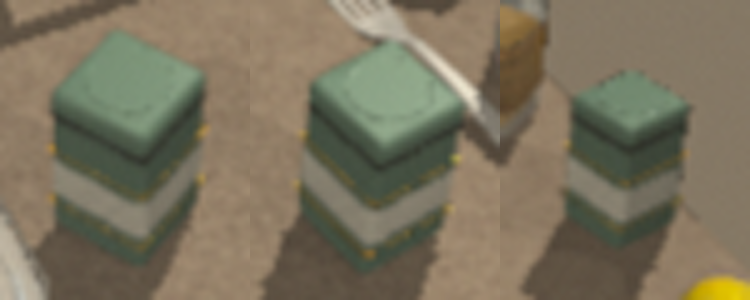

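```bash
python3 - <<'E'
from h import *
c=camera_params("side")
D={"A":((338,275),0,[(53,88),(120,32),(205,76),(145,142)]),"B":((394,268),250,[(312-250,82),(393-250,38),(462-250,97),(385-250,151)]),"C":((388,180),500,[(573-500,98),(632-500,72),(690-500,104),(627-500,137)])}
for n,(s,o,P) in D.items():
    w=[ray(c,(s[0]-25+p[0]/5,s[1]-30+p[1]/5),.086)[:2] for p in P]
    e=[w[(i+1)%4]-w[i] for i in range(4)]
    print(n,np.round(np.mean(w,0),4),[ (round(np.degrees(np.arctan2(v[1],v[0]))%90,1),round(np.linalg.norm(v)*1000)) for v in e])
E
```

```text
A [0.481  0.2973] [(np.float64(68.3), 44), (np.float64(73.3), 45), (np.float64(73.8), 46), (np.float64(71.3), 49)]
B [0.3686 0.2408] [(np.float64(54.2), 47), (np.float64(54.0), 44), (np.float64(59.1), 49), (np.float64(52.9), 48)]
C [ 0.458  -0.0836] [(np.float64(55.9), 46), (np.float64(60.1), 44), (np.float64(59.1), 52), (np.float64(53.1), 47)]
```

```bash
python3 - <<'E'
from h import *
c=camera_params("side");g=lambda p:(p[0]/2.4+150,p[1]/2.4+120)
for n,q,z in(("forkhead",(565,272),.008),("fork mid",(620,322),.006),("forkend",(682,382),.006),("lemon",(618,232),.028),("can",(683,290),.04)): print(n,np.round(ray(c,g(q),z),3))
im=cv2.imread("pics/a_wrist.png");cv2.imwrite("pics/e.png",cv2.resize(im[190:330,0:220],None,fx=3.5,fy=3.5,interpolation=cv2.INTER_CUBIC))
E
```

```text
forkhead [0.421 0.093 0.008]
fork mid [0.351 0.146 0.006]
forkend [0.28  0.205 0.006]
lemon [0.377 0.031 0.028]
can [0.297 0.114 0.04 ]
```

View pics/e.png

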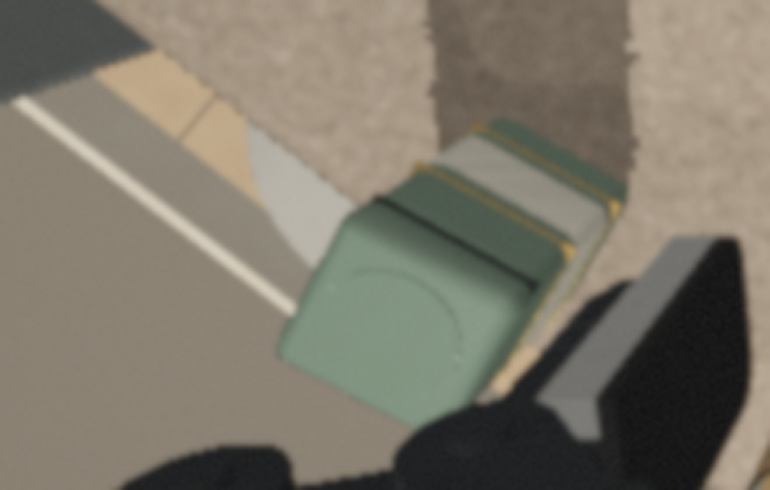

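```bash
python3 - <<'E'
from h import *
W=camera_params("wrist");f=lambda p:(p[0]/3.5,p[1]/3.5+190)
for a,b,z in(((505,122),(627,190),.002),((378,199),(533,290),.075),((282,355),(415,428),.086)):
    A=ray(W,f(a),z)[:2];B=ray(W,f(b),z)[:2];v=B-A;print(A.round(4),B.round(4),np.linalg.norm(v).round(4),np.degrees(np.arctan2(v[1],v[0]))%90)
E
cat >> h.py <<'E'
from scipy.spatial.transform import Rotation as Rn
def quat(phi): # tool down, jaws opening along angle phi in world xy
    R0=Rn.from_quat([2**-.5,2**-.5,0,0]); return (Rn.from_euler("z",phi)*R0).as_quat()
def snap(n,cam="wrist"):
    c=camera_params(cam);im=read_camera(cam);cv2.imwrite(f"pics/{n}.png",im[:,:,::-1]);np.savez(f"pics/{n}.npz",K=c["K"],camera_from_world=c["camera_from_world"]);return c,im
E
python3 - <<'E'
from h import *
# feasibility of IK
for n,p,ph in(("A",(.483,.296),72),("A",(.483,.296),-18),("B",(.37,.239),55),("B",(.37,.239),-35),("C",(.46,-.088),60),("C",(.46,-.088),-30),("L",(.6165,.125),-44.6),("R",(.5715,.0796),-44.6),("D",(.595,.353),-45),("D",(.595,.353),45),("H",(.52,.175),-45),("H",(.52,.175),45)):
  for z in(.055,.18):
    q=inverse_kinematics([p[0],p[1],z],quat(np.radians(ph)));print(n,ph,z,None if q is None else np.round(q,2))
E
```

```text
[ 0.4536 -0.0609] [ 0.4908 -0.0847] 0.0442 57.45291745868436
[ 0.4554 -0.0573] [ 0.4933 -0.084 ] 0.0464 54.9068282338414
[ 0.4296 -0.0975] [ 0.4618 -0.1197] 0.039 55.39253973444143
A 72 0.055 [-0.38  0.5  -0.29  1.92  0.2   0.75  0.47]
A 72 0.18 [-0.36  0.32 -0.31  1.85  0.12  0.98  0.54]
A -18 0.055 [-0.58  0.48 -0.06  1.93  0.04  0.73 -0.97]
A -18 0.18 [-0.57  0.3  -0.06  1.86  0.02  0.97 -0.96]
B 55 0.055 [-0.39  0.31 -0.3   2.21  0.15  0.64  0.16]
B 55 0.18 [-0.36  0.09 -0.31  2.14  0.03  0.92  0.26]
B -35 0.055 [-0.59  0.3  -0.08  2.22  0.04  0.63 -1.31]
B -35 0.18 [-0.56  0.08 -0.11  2.14  0.01  0.92 -1.29]
C 60 0.055 [ 0.18  0.34 -0.09  2.16  0.05  0.65  1.11]
C 60 0.18 [ 0.16  0.13 -0.07  2.09  0.01  0.93  1.14]
C -30 0.055 [-0.03  0.34  0.14  2.17 -0.08  0.64 -0.35]
C -30 0.18 [-0.05  0.12  0.16  2.1  -0.02  0.93 -0.4 ]
L -44.6 0.055 [-0.35  0.57  0.11  1.78 -0.08  0.79 -0.98]
L -44.6 0.18 [-0.36  0.41  0.12  1.72 -0.05  1.02 -1.  ]
R -44.6 0.055 [-0.3   0.5   0.11  1.91 -0.08  0.74 -0.92]
R -44.6 0.18 [-0.31  0.32  0.12  1.85 -0.05  0.98 -0.95]
D -45 0.055 [-0.63  0.67  0.05  1.61 -0.04  0.87 -1.35]
D -45 0.18 [-0.62  0.52  0.04  1.55 -0.02  1.07 -1.37]
D 45 0.055 [-0.46  0.68 -0.18  1.6   0.15  0.88  0.09]
D 45 0.18 [-0.45  0.53 -0.2   1.54  0.12  1.08  0.11]
H -45 0.055 [-0.46  0.45  0.07  1.98 -0.05  0.71 -1.15]
H -45 0.18 [-0.45  0.27  0.06  1.91 -0.02  0.96 -1.17]
H 45 0.055 [-0.26  0.46 -0.16  1.97  0.11  0.72  0.3 ]
H 45 0.18 [-0.24  0.28 -0.18  1.9   0.06  0.97  0.34]
```

```bash
python3 - <<'E'
from h import *
move_ptp([.484,.296,.22],quat(np.radians(-18)))
snap("f_A");print(read_time_s(),read_eef_pos(),read_ft_force())
E
```

```text
3.2833 [0.48556012 0.29428222 0.22020716] [-0.8884491   0.46486401  0.69602354]
```

View pics/f_A.png

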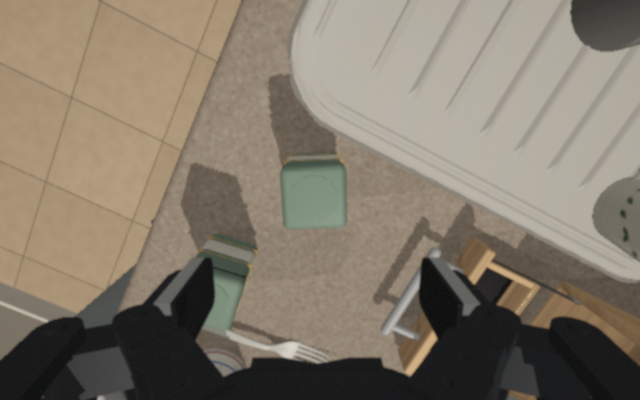

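```bash
python3 - <<'E'
from h import *
d=np.load("pics/f_A.npz");c=dict(K=d["K"],camera_from_world=d["camera_from_world"])
P=[(281,168),(343,163),(348,226),(285,230)]
w=[ray(c,p,.086)[:2] for p in P];print(np.mean(w,0),[ (np.degrees(np.arctan2(*(w[(i+1)%4]-w[i])[::-1]))%90,np.linalg.norm(w[(i+1)%4]-w[i])) for i in range(4)])
w=[ray(c,p,.001)[:2] for p in((283,157),(341,157))];print("base top edge",w)
for p in((293,60),(305,0),(335,125),(640,280),(480,200)): print("board",p,ray(c,p,.003)[:2]@np.array([[.711,.703],[-.703,.711]]))
print("point px",proj(c,[.595,.353,.003]))
im=cv2.imread("pics/f_A.png");cv2.imwrite("pics/f_A2.png",cv2.resize(im[130:260,250:380],None,fx=4.5,fy=4.5,interpolation=cv2.INTER_CUBIC))
E
```

```text
[0.48408935 0.2960958 ] [(np.float64(76.53813995376554), np.float64(0.04688479255875419)), (np.float64(77.59683220108658), np.float64(0.05036563422849709)), (np.float64(75.73553272091169), np.float64(0.050040277165835846)), (np.float64(73.97830605606028), np.float64(0.04970568828325133))]
base top edge [array([0.46018288, 0.32443388]), array([0.51506197, 0.30649241])]
board (293, 60) [0.06952764 0.63951267]
board (305, 0) [0.05778368 0.68863531]
board (335, 125) [0.13094759 0.60497948]
board (640, 280) [0.50614764 0.60729567]
board (480, 200) [0.2983164  0.60484463]
point px [[408.29653775  83.58917628]]
```

View pics/f_A2.png

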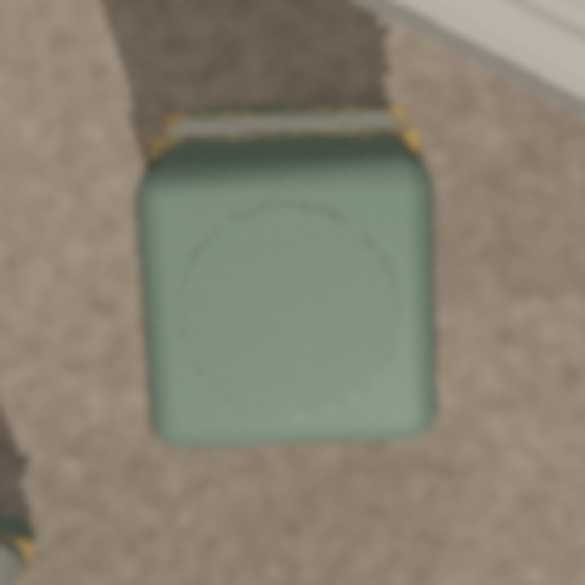

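```bash
cat >> h.py <<'E'
def ftz(n=6):
    v=[]
    for _ in range(n): v.append(read_ft_force()); pause(.03)
    return np.mean(v,0),np.std(v,0)
def grab(x,y,phi,above=.17,zg=.055,effort=45,opening=.08):
    q=quat(phi)
    movel([x,y,above],q,speed=.3)
    pause(.15); b,_=ftz()
    movel([x,y,zg],q,speed=.15)
    e=read_eef_pos()
    move_gripper(0.03,effort); g=read_finger_gap()
    movel([x,y,zg+.05],q,speed=.1); pause(.3)
    l,s=ftz(); 
    print("base",b.round(2),"lift",l.round(2),s.round(2),"dz",(l-b)[2].round(2),"gap",round(g,4),"tcp",e,"t",read_time_s())
    return (l-b)[2]
E
python3 - <<'E'
from h import *
grab(.484,.296,np.radians(-16))
snap("g_A")
E
```

```text
base [ 0.04  0.18 -0.11] lift [-0.12  0.29 -3.34] [0.33 0.48 0.54] dz -3.23 gap 0.0495 tcp [0.48479561 0.29654606 0.05586192] t 6.4417
```

View pics/g_A.png

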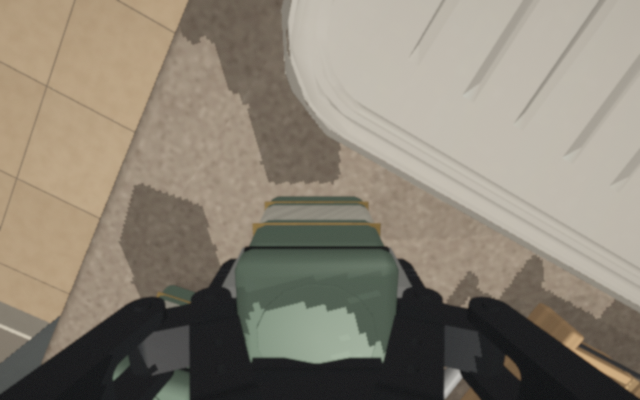

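```bash
python3 - <<'E'
from h import *
ph=-.779
p=read_eef_pos();movel([p[0],p[1],.2],speed=.3)
move_ptp([.5715-.02,.0796-.02,.2],quat(ph)); pause(.2)
snap("h_tray");print(read_time_s(),read_ft_force())
E
```

```text
8.175 [-0.22386216 -0.13447977 -3.2767168 ]
```

View pics/h_tray.png

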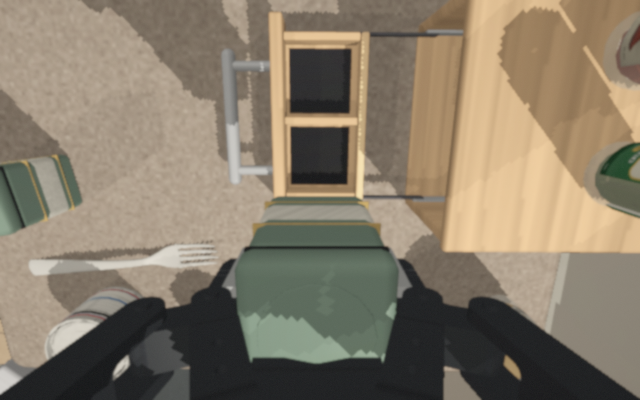

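```bash
python3 - <<'E'
import cv2
im=cv2.imread("pics/h_tray.png"); cv2.imwrite("pics/h2.png",cv2.resize(im[5:205,220:380],None,fx=3,fy=3,interpolation=cv2.INTER_CUBIC))
E
```

```text
(no output)
```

View pics/h2.png

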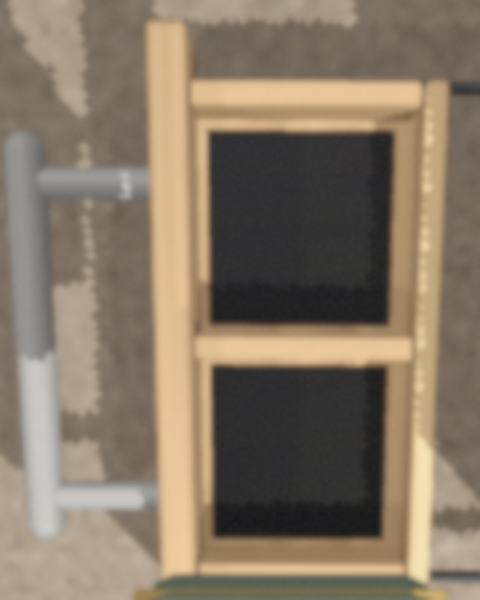

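```bash
python3 - <<'E'
from h import *
d=np.load("pics/h_tray.npz");c=dict(K=d["K"],camera_from_world=d["camera_from_world"])
f=lambda p:(p[0]/3+220,p[1]/3+5)
for n,P,z in(("L",[(210,132),(393,132),(390,323),(211,326)],.010),("R",[(214,367),(386,365),(383,538),(215,535)],.010)):
    w=np.array([ray(c,f(p),z)[:2] for p in P]);e=[w[(i+1)%4]-w[i] for i in range(4)]
    print(n,w.mean(0),[(round(np.degrees(np.arctan2(v[1],v[0]))%90,1),round(np.linalg.norm(v),4)) for v in e])
for n,P,z in(("sidewallL inner top",[(192,106),(420,106)],.032),("divider top",[(195,338),(412,338)],.032),("div bottom",[(195,358),(412,358)],.032),("sidewall L out",[(192,82),(420,82)],.032),("panel top end",[(148,22),(186,22)],.041),("backwall inner/outer",[(424,200),(442,200)],.032),("handle",[(22,140),(45,535)],.03),("orgfront",[(463-220)*3 and (729,0)],.115)):
    print(n,[np.round(ray(c,f(p),z)[:2],4) for p in P])
# org-frame coords
E
```

```text
L [0.61575764 0.1245817 ] [(np.float64(45.7), np.float64(0.0512)), (np.float64(46.3), np.float64(0.0517)), (np.float64(46.6), np.float64(0.0525)), (np.float64(44.8), np.float64(0.0526))]
R [0.57101225 0.07910356] [(np.float64(46.3), np.float64(0.051)), (np.float64(46.1), np.float64(0.0524)), (np.float64(44.7), np.float64(0.0521)), (np.float64(44.9), np.float64(0.0509))]
sidewallL inner top [array([0.6156, 0.1652]), array([0.6578, 0.124 ])]
divider top [array([0.5744, 0.124 ]), array([0.617 , 0.0825])]
div bottom [array([0.5706, 0.1202]), array([0.6133, 0.0785])]
sidewall L out [array([0.6197, 0.1692]), array([0.6616, 0.1282])]
panel top end [array([0.6209, 0.1843]), array([0.6276, 0.1778])]
backwall inner/outer [array([0.6432, 0.1064]), array([0.6466, 0.1031])]
handle [array([0.5779, 0.191 ]), array([0.5034, 0.1157])]
orgfront [array([0.6926, 0.0945])]
```

```bash
cat >> h.py <<'E'
YAW=-.778
def place(x,y,phi,zf,open_to=.066,hi=.2,guard=8):
    q=quat(phi)
    move_ptp([x,y,hi],q)
    movel([x,y,zf+.035],q,speed=.25); pause(.1); f0=ftz(3)[0]
    for z in (zf+.015,zf+.004,zf+.001):
        movel([x,y,z],q,speed=.08); f=ftz(3)[0]; print("z",z,(f-f0).round(2),np.round(np.array(read_eef_pos()),4))
        if abs(f-f0).max()>guard: print("STOP contact");return False
    move_gripper(open_to); print("gap",read_finger_gap(),"t",read_time_s()); return True
E
python3 - <<'E'
from h import *
ok=place(.6158,.1246,YAW,.065)
if ok:
    movel([.6158,.1246,.2],speed=.3); 
    move_ptp([.551,.060,.22],quat(YAW)); snap("i_L"); print(read_time_s())
E
```

```text
z 0.08 [-0.27 -0.47  0.12] [0.6157 0.1246 0.0797]
z 0.069 [-0.48 -0.3  -0.18] [0.6157 0.1246 0.0688]
z 0.066 [-0.01 -0.52  0.35] [0.6161 0.1247 0.0662]
gap 0.0660207175684355 t 10.925
12.0333
```

View pics/i_L.png

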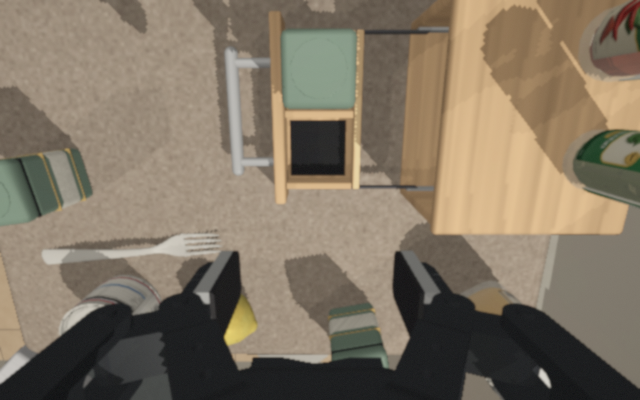

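```bash
python3 - <<'E'
from h import *
move_ptp([.460,-.091,.2],quat(np.radians(-34))); move_gripper(.085)
snap("j_C"); print(read_time_s())
E
```

```text
13.1583
```

View pics/j_C.png

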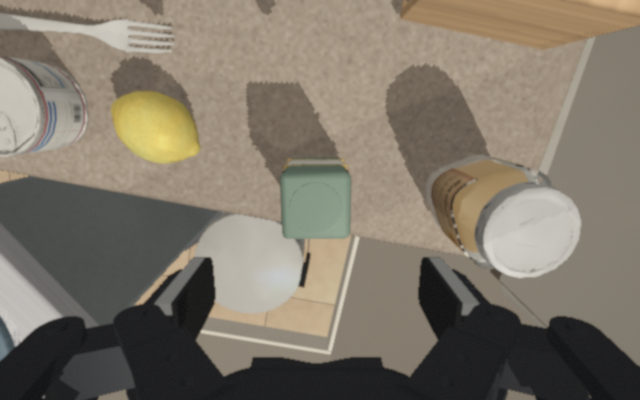

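```bash
python3 - <<'E'
from h import *
d=np.load("pics/j_C.npz");c=dict(K=d["K"],camera_from_world=d["camera_from_world"])
w=np.array([ray(c,p,.086)[:2] for p in((281,168),(349,168),(350,237),(283,238))]);m=w.mean(0);print(m,np.linalg.norm(w-m,axis=1))
assert np.linalg.norm(m-[.46,-.09])<.008
f=grab(m[0],m[1],np.radians(-33.5),above=.17)
p=read_eef_pos();movel([p[0],p[1],.2],speed=.3);pause(.1);print(ftz(8))
E
```

```text
[ 0.46128453 -0.08815165] [0.03538629 0.0346843  0.03579907 0.03564894]
base [0.18 0.3  0.05] lift [-0.05 -0.44 -0.85] [0.46 0.48 0.42] dz -0.91 gap 0.0495 tcp [ 0.46206024 -0.0882865   0.05562489] t 16.2417
(array([-0.06618459,  0.26084564, -0.96678279]), array([0.59592904, 0.76393971, 0.52645695]))
```

```bash
python3 - <<'E'
from h import *
ok=place(.596,.361,YAW,.0585)
if ok:
    movel([.596,.361,.2],speed=.3); snap("k_D"); print(read_time_s())
E
```

```text
z 0.07350000000000001 [ 0.43 -0.01 -0.33] [0.5959 0.361  0.0732]
z 0.0625 [-0.16 -0.07 -0.51] [0.5959 0.361  0.0623]
z 0.059500000000000004 [ 0.09 -0.7  -0.35] [0.596  0.361  0.0596]
gap 0.0660630282303438 t 21.1083
21.775
```

View pics/k_D.png

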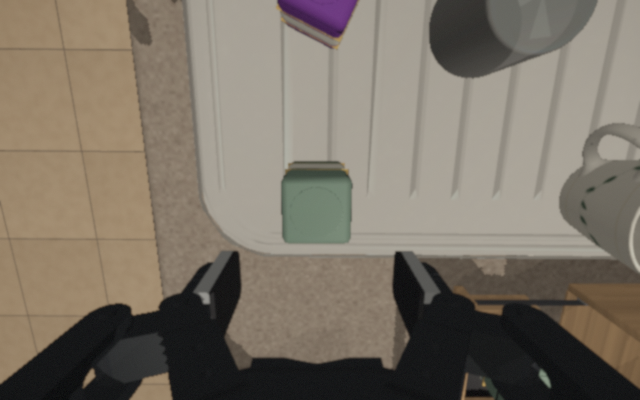

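```bash
python3 - <<'E'
from h import *
move_ptp([.371,.239,.2],quat(np.radians(-35))); move_gripper(.085)
snap("l_B"); print(read_time_s())
E
```

```text
23.1583
```

View pics/l_B.png

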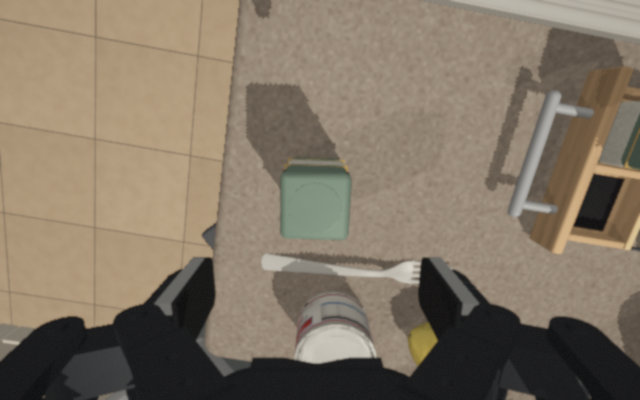

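```bash
python3 - <<'E'
from h import *
d=np.load("pics/l_B.npz");c=dict(K=d["K"],camera_from_world=d["camera_from_world"])
w=np.array([ray(c,p,.086)[:2] for p in((281,167),(351,168),(348,238),(281,238))]);m=w.mean(0);print(m,np.linalg.norm(w-m,axis=1))
assert np.linalg.norm(m-[.37,.239])<.008
f=grab(m[0],m[1],np.radians(-35.),above=.17)
p=read_eef_pos();movel([p[0],p[1],.2],speed=.3);pause(.1);print(ftz(8))
if f<-2:
    move_ptp([.551,.060,.2],quat(YAW)); pause(.2); snap("m_tray"); print(read_time_s())
E
```

```text
[0.37182341 0.24145792] [0.03563784 0.0358954  0.03559603 0.0363754 ]
base [0.01 0.13 0.04] lift [-0.28  0.36 -3.1 ] [0.46 0.48 0.38] dz -3.14 gap 0.05 tcp [0.37245784 0.24194294 0.05561325] t 26.25
(array([-0.2371226 , -0.0072709 , -3.12232981]), array([0.54287027, 0.33447577, 0.47100637]))
28.3333
```

View pics/m_tray.png

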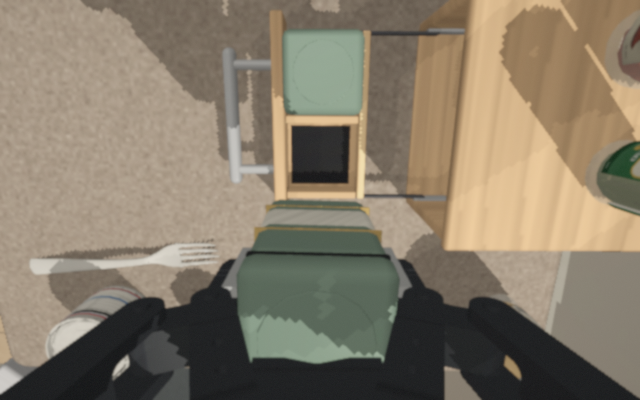

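```bash
python3 - <<'E'
from h import *
ok=place(.5710,.0791,YAW,.065)
if ok:
    movel([.5710,.0791,.2],speed=.3); move_ptp([.551,.060,.22],quat(YAW)); snap("n_R"); print(read_time_s())
E
```

```text
z 0.08 [ 1.34  2.35 -1.28] [0.5711 0.0799 0.0798]
z 0.069 [ 2.85  3.05 -2.45] [0.5713 0.0796 0.0689]
z 0.066 [ 3.5   2.23 -1.07] [0.5715 0.0794 0.0662]
gap 0.06583835947237585 t 30.875
31.7917
```

View pics/n_R.png

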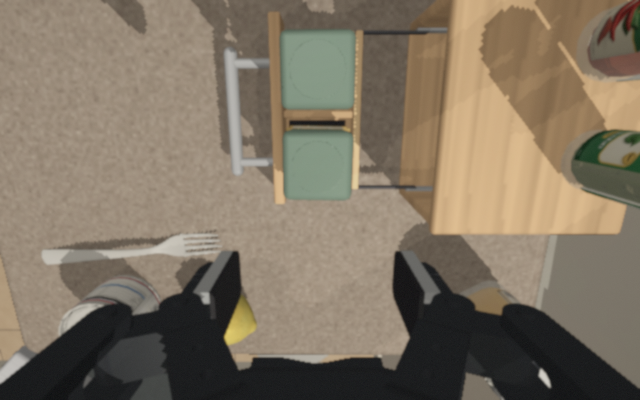

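```bash
python3 - <<'E'
from h import *
d=np.load("pics/n_R.npz");c=dict(K=d["K"],camera_from_world=d["camera_from_world"])
im=cv2.imread("pics/n_R.png")
s=5;crop=cv2.resize(im[20:210,260:370],None,fx=3,fy=3,interpolation=cv2.INTER_CUBIC)
for x,y in((.6158,.1246),(.5710,.0791)):
    b=box(x,y,YAW,.098);b[:4,2]=.01
    q=proj(c,b);q=(q-[260,20]+.5)*3
    cv2.polylines(crop,[q[[4,5,7,6]].astype(np.int32)],1,(0,0,255),1);cv2.polylines(crop,[q[[0,1,3,2]].astype(np.int32)],1,(255,0,0),1)
cv2.imwrite("pics/o1.png",crop)
_,sd=snap("o_side","side");_,sc=snap("o_scene","scene")
cv2.imwrite("pics/o2.png",np.hstack([cv2.resize(sd[150:330,270:390],None,fx=3.3,fy=3.3,interpolation=cv2.INTER_CUBIC),cv2.resize(sc[140:320,260:380],None,fx=3.3,fy=3.3,interpolation=cv2.INTER_CUBIC)])[:,:,::-1])
E
```

```text
(no output)
```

View pics/o1.png

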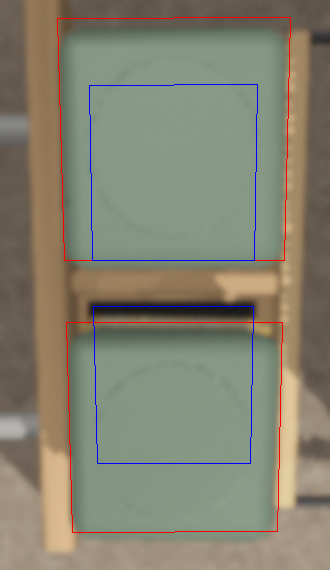

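View pics/o2.png

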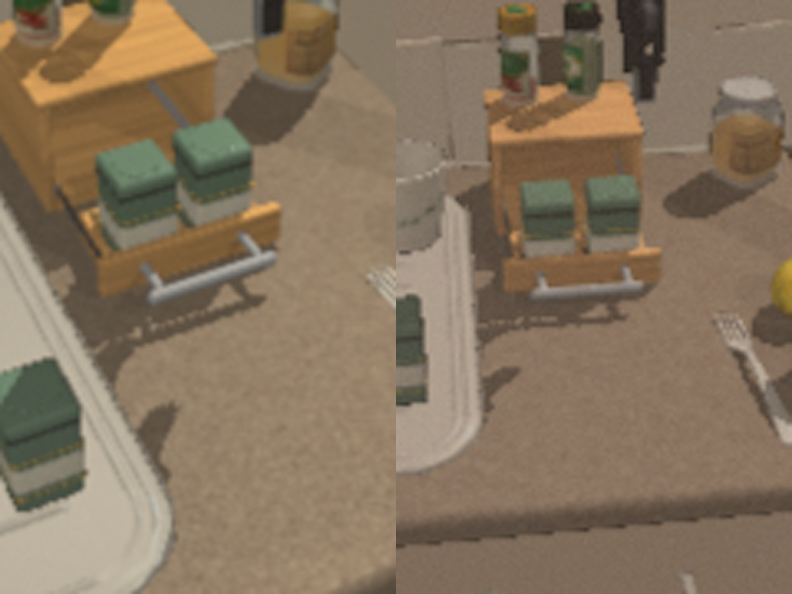

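```bash
cat > push.py <<'E'
from h import *
ex=np.array([np.cos(YAW),np.sin(YAW)]);o=np.array([.6988,-.001]);q=quat(YAW+np.pi/2)
ey=np.array([-ex[1],ex[0]])
# handle lateral centre from measured wells
L=np.array([.6158,.1246]);R=np.array([.571,.0791]);lat=((L+R)/2-o)@ey
print("lat",lat,"u wells",((L+R)/2-o)@ex)
P=lambda u,z:[*(o+ex*u+ey*lat),z]
E
python3 - <<'E'
from push import *
move_gripper(0.0,30)
move_ptp(P(-.275,.18),q)
movel(P(-.275,.037),speed=.25); pause(.1)
f0=ftz()[0]
for u in (-.25,-.235,-.21):
    movel(P(u,.037),speed=.08); f=ftz(3)[0]-f0; print(u,(f[:2]@ex).round(2),f.round(2),read_time_s())
c,sd=snap("p_side","side");snap("p_scene","scene")
cv2.imwrite("pics/p2.png",cv2.resize(sd[130:330,250:400],None,fx=3,fy=3)[:,:,::-1])
E
```

```text
lat -0.0007136664287819678 u wells -0.14726429703165814
-0.25 -0.9 [-0.82  0.45 -0.26] 35.25
-0.235 -0.35 [-0.42  0.06  0.33] 35.6917
-0.21 -0.09 [-0.08  0.05  0.63] 36.2583
```

View pics/p2.png

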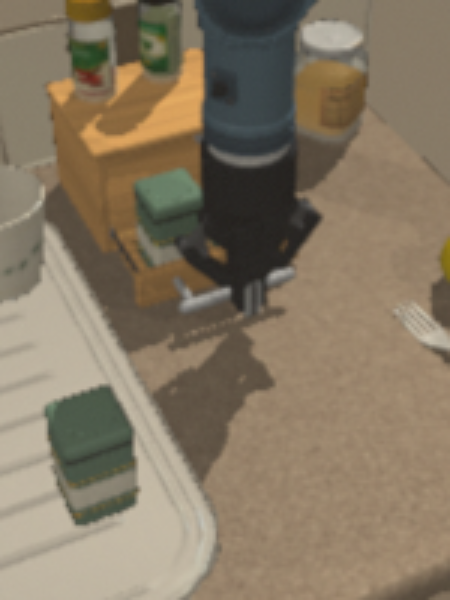

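```bash
python3 - <<'E'
from push import *
f0=ftz(4)[0]
for u in [-.17,-.14]+list(np.arange(-.135,-.100,.0025)):
    movel(P(u,.037),speed=.08 if u<-.136 else .03); f=ftz(3)[0]-f0; e=np.array(read_eef_pos()); print(round(u,4),((e[:2]-o)@ex).round(4),(f[:2]@ex).round(2),f.round(2),round(read_time_s(),2))
    if f[:2]@ex<-9 or abs(f).max()>12: break
c,sd=snap("q_side","side")
cv2.imwrite("pics/q2.png",cv2.resize(sd[130:330,250:400],None,fx=3,fy=3)[:,:,::-1])
E
```

```text
lat -0.0007136664287819678 u wells -0.14726429703165814
-0.17 -0.1698 -0.04 [-0.05  0.01  0.35] 37.24
-0.14 -0.1397 -0.76 [-0.68  0.39 -0.01] 37.87
-0.135 -0.135 -0.89 [-0.79  0.46 -0.54] 38.28
-0.1325 -0.1328 -1.64 [-0.73  1.6   0.46] 38.63
-0.13 -0.1298 -1.31 [-0.62  1.24 -0.13] 38.98
-0.1275 -0.1271 -1.27 [-0.77  1.02 -0.46] 39.33
-0.125 -0.1258 -3.9 [-2.6   2.91  0.88] 39.68
-0.1225 -0.1257 -7.39 [-5.98  4.46  3.8 ] 40.03
-0.12 -0.1255 -11.31 [-9.48  6.49  7.2 ] 40.38
```

View pics/q2.png

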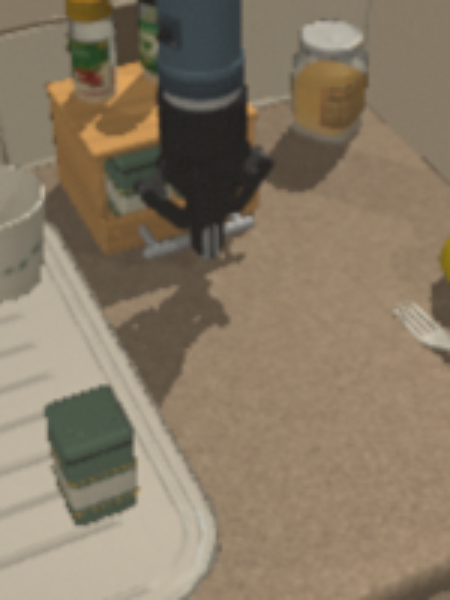

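```bash
python3 - <<'E'
from push import *
movel(P(-.19,.037),speed=.15); movel(P(-.24,.22),speed=.3)
move_ptp([.50,.0,.35],q)
_,sd=snap("r_side","side");_,sc=snap("r_scene","scene");print(read_time_s())
for n in("handle",):
  for cam in("side","scene"):
    for d in tip_of(cam,n)[:1]:
        w=ray(camera_params(cam),d["at"],.025)[:2];print(cam,d["confidence"],(w-o)@ex,(w-o)@ey)
cv2.imwrite("pics/r2.png",np.hstack([cv2.resize(sd[130:330,250:450],None,fx=2.8,fy=2.8,interpolation=cv2.INTER_CUBIC)[:,:400],cv2.resize(sc[130:330,260:400],None,fx=2.8,fy=2.8,interpolation=cv2.INTER_CUBIC)])[:,:,::-1])
E
```

```text
lat -0.0007136664287819678 u wells -0.14726429703165814
42.7917
side 0.82 -0.12026086607476837 0.006104361278905769
scene 0.76 -0.09849208092601745 0.008274361280854674
```

View pics/r2.png

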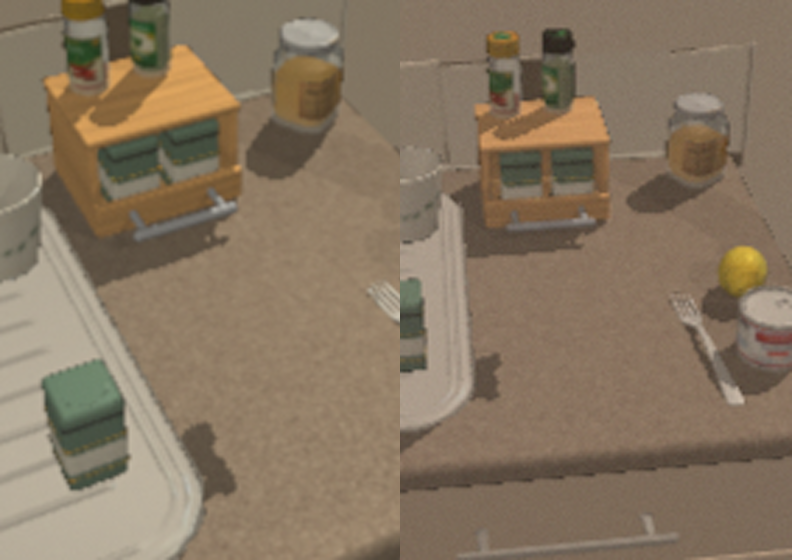

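```bash
python3 -c "
from bench import *
pause(.3);print(sign_off(),read_time_s())"
```

```text
the job is handed in; nothing more can be done
the job is handed in; nothing more can be done
```

The job is done and handed in at about 43 s of the 72 s allowed.

- **Weighing:** I lifted each tin and read the change in wrist force. The tin by the sink read 3.2 N and the one by the fork 3.1 N, so both are full. The one near the honey jar read 0.9 N, so it is empty.
- **Placing:** The two full tins stand in the left and right wells. The empty one stands upright on the draining board, about 45 mm in from the board's edge.
- **Pushing home:** I pushed the tray by its handle until it met the stop, at about 11 N. The tool then stood where a fully shut tray would put it, within 1 mm.

**Last checks:** The final side and scene pictures show the tray panel flush, both tins upright inside, and the empty tin upright on the board. The fork, lemon, honey jar and spice jars look where they were. The arm was clear of everything.

Two readings were less clean:
- **Right well:** The second full tin brushed a wall going in, with about 3.5 N sideways. The pictures show it seated.
- **Handle position:** The detector's reading of the shut handle differed by about 10 mm either way between the two cameras. I relied on the stop force and the tool position instead.

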